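# Close up the pill organiser and hold its loose lid to the hinge

## Task

The pill organiser has just been refilled: first push the lid that is still on its hinge fully shut. Then draw the loose lid out of the rack, bring it upright, knuckle down, into the gap between the two hinge knuckles of the lidless compartment so that the knuckle holes line up for the pin, and finish while holding it there, still gripped, upright and steady, because it would topple if let go. Leave the pin and the other things on the shelf where they are.

Things in the scene. Friction and masses are not known exactly. Their poses are not given: they have to be found in the camera images.
- organiser: White pill organiser fixed to the shelf: two open compartments side by side along its y; 60 (x) x 148 (y) x 40 mm high, walls 4 mm, steel foot 100 x 164 x 3 mm. Origin: centre of the underside; z up; +x to its hinge side, away from the robot. The -y compartment has its lid, the +y one has lost it. Hinge line along y at x +40, z +44 mm, outside the rear wall.
- gap (a point): On the hinge line of the lidless compartment (organiser's x +40, y +37, z +44 mm, same axes): middle of the 29 mm gap between two fixed knuckles, tubes along y, 15 mm outside, 9 mm hole, 14 mm long. A flat ledge under the gap, 7.5 mm below the hinge line, carries a 15 mm knuckle just at the right height. Nothing guides it along x.
- fitted_hinge (a point): Fixed point on the hinge line of the fitted lid, middle of its width (x +40, y -37, z +44 mm in the organiser's frame).
- fitted_lid (a joint): Angle of the fitted lid, rad: 0 = fully shut, level on the rim, upper face 48 mm above the shelf; grows as it swings up and back to the organiser's +x (1.57 = straight up). Stiff hinge: stays where left, moves at under 1 N at its edge. Twin of the loose lid: 8 mm thick about the hinge line's plane, 64 mm wide, panel 10 to 70 mm from the hinge line, then a 12 mm tab.
- fitted_edge (a point): Point of the fitted lid in the middle of its thickness and width, 70 mm from the hinge line, where the thumb tab begins.
- loose_lid: Lid that came off: white plastic, about 40 g, upright in the rack, knuckle down. Origin: centre of the knuckle's hole; y along the hole, z up the panel, x through it. Knuckle: tube along y, 24 mm long, 15 mm outside, 9 mm hole. Panel 8 mm thick, 64 mm wide (y), z 10 to 70 mm; thumb tab 30 mm wide, 8 mm thick, z 70 to 82 mm. Both faces alike, either may face forward.
- rack: Fixed steel rack, foot 60 (x) x 100 (y) x 6 mm; origin: centre of the underside, z up. Two end cheeks, 76 mm over all along y, 52 mm high, 23 mm thick (x), each with a vertical slot 11 mm wide, 24 mm deep, for a side edge of the loose lid (it may lean a little). The lid's hole is then 18 mm and its tab's end 100 mm above the shelf; it draws out straight up.
- paperweight: clear glass paperweight ball, 68 mm across, flat foot; bystander, origin at its underside
- roller: wooden massage roller lying down, 218 mm long; bystander, origin at its underside
- bike_light: silver tubular bike light on a rubber foot, 75 mm long; bystander, origin at its underside
- pin: loose L-shaped steel hinge pin, 4 mm thick, 80 mm long (somebody else slides it in later); bystander, origin at its underside
- pill_bottle: small pill bottle, 38 mm across, 70 mm tall; bystander, origin at its underside
- tumbler: white ceramic tumbler, 72 mm across, 90 mm tall; bystander, origin at its underside
- cream_jar: cream jar, 68 mm across, 50 mm tall; bystander, origin at its underside

How it is judged:
By the outcome, as a careful person would: the job done as asked, in the order asked, and still so for the second after the job is handed in, while the arm keeps its last pose, push and grip.
It also fails if it takes over 59 s, if anything falls off the work surface, if the arm or the gripper's body presses on something with over 40 N, if the wrist force passes 120 N, or if a joint passes its speed limit or range.

## Robot

A 6-joint arm with a two-finger parallel gripper is mounted at the origin on the work surface. World frame = base frame: x ahead of the robot, y to its left, z up, the work surface at z = 0. Lengths are in m, angles in rad, forces in N, time in s.
With the tool pointing down it reaches from about 0.15 to 0.775 m from the base axis. Payload 6.1 kg.
Tool frame: the origin (TCP) lies midway between the tips of the shut fingers; the grasp point (between the pads) lies env.grip_point_offset behind it (env.grip_point_offset is the distance from the TCP to the grasp point, in m); z points along the fingers, y is the line along which they close (so a half turn about z gives the same grasp; the last joint's range is limited). The gripper opens to 85 mm and grips with 20 to 120 N. Pads are 22 mm wide; open, the fingers measure 114 mm over their backs; the gripper's body (76 mm by 85 mm) begins 54 mm behind the grasp point. The pads swing forward as they close: fully open they stand 13 mm farther back than shut.
Start: joints at [-1.226, 0.126, -0.04, 1.405, 0, 1.571], TCP at [0.177, -0.494, 0.231] pointing down, gripper open.
Joint ranges: [-2.72, 2.72], [-0.95, 1.95], [-1.27, 1.35], [-1.78, 2.02], [-1.46, 1.47], [-3.14, 3.14]. Speed limits (rad/s): [2.39, 2.39, 3.01, 3.14, 3.14, 3.14].

## Interface

Orientations are given as a unit quaternion [x, y, z, w].
In Python, from plant import env gives the robot as it stands.
- The arm moves only by the tool step_arm, never from a script. Its argument "series" is a list of rows, each a list of 2 entries, a list of its own where there are three numbers: the shift along the world's x, y, z in m, then the turn about the world's z in rad. In form: [[[dx, dy, dz], roll], ...]. A call has 1 to 12 rows; each row shifts and turns the commanded pose from where the row before left it; what a row does not reach is not made up. A row lasts 1/8 s, in which the tool goes at most 62.5 mm and 10.7 degrees, less where a joint would pass 70% of its speed; a pose out of reach is approached as far as the arm can. A call with a gripper value outside its range is refused whole. "jaw" is the finger opening in m, from 0 to 0.0854, set as the call begins (left out, the last holds). The fingers move at their own pace and stop on an object; "newtons" is the grip in N (left out, the last holds). Time passes only in rows, so rows that do not move let the fingers close. It gives the time, the measured TCP pose, the force, the opening and the grip force at its end, in the units of the state.
- env.sense(): the state, without advancing time (a new reading comes with each control period).
- env.read_camera(name): name is "scene" or "top" or "wrist"; returns a dict with "image" (400x640x3 uint8, red, green, blue), "K" (3x3 intrinsics, pixels), "dist_coeffs" ([k1, k2, p1, p2, k3] as OpenCV has them; the pictures are not rectified), "T" (4x4, takes a point from camera to world coordinates). Camera axes: x right, y down, z forward; pixel columns grow to the right and rows downward; lengths in m; the calibration is good to about 2 mm. A picture is of the moment at which its call begins. There is no depth.
- env.finish_job(): hands the job in; it is judged then, once.
The state is a dict: "clock": time; "joint_positions": joint angles; "joint_velocities": joint speeds; "tau": joint torques, N m; "eef_pos": TCP position; "tcp_rot": TCP orientation; "force": force on the tool from outside, world axes, zero at the start; "torque": the same for the moment, N m; "gripper_width": finger opening in m; "gripper_force": force on a finger pad.
Only numpy, scipy, OpenCV 4.12 (cv2) and the standard library are available. Lean on these libraries where they do the work, as an engineer would, in place of code of your own. Each camera call takes 0.05 s, during which the arm holds its last target. There are 200 camera calls.

## Working session

There is one attempt and no reset: what is moved stays moved. The work goes in short steps, Python scripts to look and compute and a tool call to move; the robot and the scene stay as the last step left them, time stands still between calls to the robot, and variables do not carry over. Pictures are saved under pics/ and viewed, at most 10 in all, crops included, and the job is handed in when it is done.

Besides the shell and the picture viewer there is one more tool, called after ">>>" as name(argument=value, ...) on one line, values as JSON. step_arm: Moves the arm, as the interface text tells. Its arguments: {"type":"object","properties":{"series":{"type":"array"},"jaw":{"type":"number"},"newtons":{"type":"number"}},"required":["series"]}

```bash
ls; mkdir -p pics
cat > h.py <<'E'
from plant import env
import numpy as np, cv2
def cam(n,save=None):
    c=env.read_camera(n)
    if save: cv2.imwrite('pics/'+save,c['image'][:,:,::-1])
    return c
def proj(c,P):
    T=np.linalg.inv(np.array(c['T']));P=np.atleast_2d(P).astype(float)
    r,_=cv2.Rodrigues(T[:3,:3])
    return cv2.projectPoints(P,r,T[:3,3],np.array(c['K']),np.array(c['dist_coeffs']))[0][:,0]
def ray(c,uv):
    p=cv2.undistortPoints(np.array(uv,float).reshape(-1,1,2),np.array(c['K']),np.array(c['dist_coeffs']))[:,0]
    T=np.array(c['T']);d=np.c_[p,np.ones(len(p))]@T[:3,:3].T
    return T[:3,3],d
def atz(c,uv,z):
    o,d=ray(c,uv);return o+d*((z-o[2])/d[:,2])[:,None]
E
python3 - <<'E'
from h import *
for n in('scene','top'):
    c=cam(n,n+'0.png');np.savez('pics/'+n+'0.npz',**{k:np.array(v) for k,v in c.items()})
    print(n,np.round(c['T'],3).tolist(),np.round(c['K'],0).tolist())
s=env.sense();print(s,env.grip_point_offset)
E
```

```text
pics
scene [[-0.515, 0.518, -0.683, 1.371], [0.857, 0.306, -0.414, 0.491], [-0.006, -0.799, -0.601, 0.812], [0.0, 0.0, 0.0, 1.0]] [[430.0, 0.0, 326.0], [0.0, 430.0, 196.0], [0.0, 0.0, 1.0]]
top [[0.008, -0.996, 0.09, 0.383], [-1.0, -0.009, -0.012, 0.012], [0.013, -0.09, -0.996, 1.553], [0.0, 0.0, 0.0, 1.0]] [[513.0, 0.0, 317.0], [0.0, 513.0, 197.0], [0.0, 0.0, 1.0]]
{'clock': 0.1, 'joint_positions': array([-1.22598072e+00,  1.26368005e-01, -4.04658150e-02,  1.40538797e+00,
       -3.34641372e-05,  1.57080483e+00]), 'joint_velocities': array([-2.03061393e-05, -1.41633796e-03,  3.49266186e-03, -1.29313055e-03,
        8.89778616e-04,  3.39540141e-05]), 'tau': array([ 2.93535613e-04, -4.36903274e+01,  3.53606021e+01,  1.36994611e-02,
       -1.32107293e-04,  1.38628667e-05]), 'eef_pos': array([ 0.17733746, -0.49377943,  0.23059984]), 'tcp_rot': array([ 9.85175030e-01,  1.71550730e-01, -1.38759378e-04, -6.99292635e-04]), 'force': array([ 0.34564064, -0.23775798, -0.10427165]), 'torque': array([-0.0278226 ,  0.00847726,  0.02103266]), 'gripper_force': 0.0, 'gripper_width': 0.08587431727537015} 0.0187
```

View pics/scene0.png

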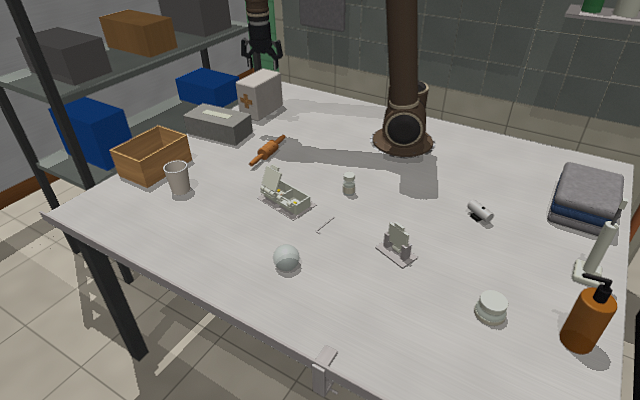

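View pics/top0.png

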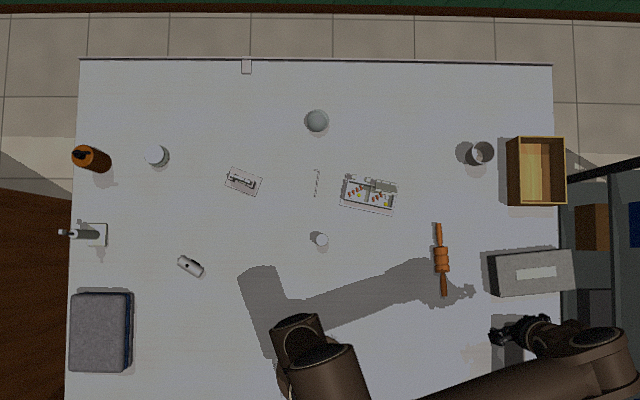

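The scene view shows the organiser near (287,192) and the rack near (397,245). In the top view they are near (369,194) and (243,181). I'll enlarge both.

Run:
```python
import cv2,numpy as np
t=cv2.imread('pics/top0.png');s=cv2.imread('pics/scene0.png')
f=lambda im,x,y,w,h,W,H:cv2.resize(im[y:y+h,x:x+w],(W,H),interpolation=cv2.INTER_CUBIC)
a=np.hstack([f(t,335,165,66,50,396,300),f(t,215,155,66,50,396,300)])
b=np.hstack([f(s,250,160,66,50,396,300),f(s,365,215,66,50,396,300)])
cv2.imwrite('pics/crop1.png',np.vstack([a,b]))
```

```text
(no output)
```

View pics/crop1.png

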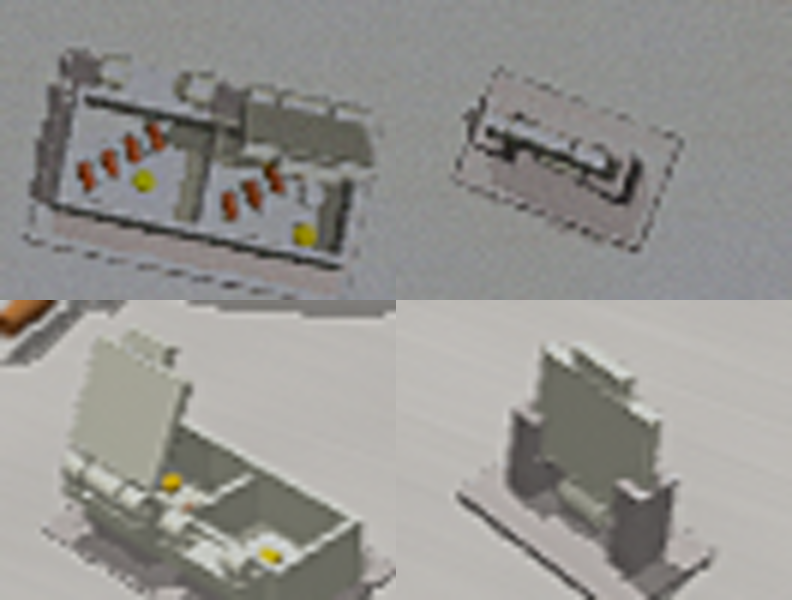

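```bash
cat >> h.py <<'E'
def load(n):
    d=np.load('pics/'+n+'.npz');return {k:d[k] for k in d.files}
E
python3 - <<'E'
from h import *
c=load('top0')
R=np.array([(497,68),(683,140),(640,250),(457,180)],float); px=np.c_[215+(R[:,0]-396)/6,155+R[:,1]/6]-.4
w=atz(c,px,.006);print(w.round(4).tolist(),w.mean(0).round(4))
e=(w[0]-w[1])+(w[3]-w[2]);print('rack yaw',np.arctan2(-e[0],e[1]))
O=np.array([(52,207),(342,265)],float);px=np.c_[335+O[:,0]/6,165+O[:,1]/6]-.4
w=atz(c,px,.04);e=w[0]-w[1];yaw=np.arctan2(-e[0],e[1]);print(w.round(4),np.linalg.norm(e),'org yaw',yaw)
ex=np.array([np.cos(yaw),np.sin(yaw)]);print('org centre',w.mean(0)[:2]+.030*ex)
E=np.array([(250,152),(372,172),(28,240)],float);px=np.c_[335+E[:,0]/6,165+E[:,1]/6]-.4
print(atz(c,px,.1).round(4))
E
```

```text
[[0.6142, 0.2549, 0.006], [0.5782, 0.1598, 0.006], [0.5221, 0.1805, 0.006], [0.5568, 0.2738, 0.006]] [0.5678 0.2172 0.006 ]
rack yaw -0.3590140138338543
[[ 0.5129 -0.0841  0.04  ]
 [ 0.4854 -0.2278  0.04  ]] 0.14632917154544872 org yaw -0.18920778830251092
org centre [ 0.52863842 -0.16156176]
[[ 0.5349 -0.1746  0.1   ]
 [ 0.5259 -0.2329  0.1   ]
 [ 0.492  -0.0689  0.1   ]]
```

>>> step_arm(series=[[[0.03,0.03,0.02],0.104],[[0.035,0.034,0.02],0.104],[[0.035,0.034,0.02],0.104],[[0.035,0.034,0.02],0.104],[[0.035,0.034,0.01],0.104],[[0.035,0.034,0.01],0.104],[[0.035,0.034,0.01],0.104],[[0.035,0.034,0.01],0.104],[[0.035,0.034,0],0.104],[[0.02,0.03,0],0.101],[[0,0,0],0],[[0,0,0],0]], jaw=0, newtons=60)

```text
clock: 1.6
eef_pos: [0.5072, -0.1622, 0.351]
tcp_rot: [0.771, 0.637, -0.0, -0.0]
force: [-0.2, -0.2, -0.5]
gripper_width: -0.0001
gripper_force: 0.0
```

Run:
```python
from h import *
c=cam('wrist','w1.png');np.savez('pics/w1.npz',**{k:np.array(v) for k,v in c.items()})
print(np.round(c['T'],3).tolist(),c['K'])
```

```text
[[0.982, -0.179, -0.056, 0.521], [-0.187, -0.939, -0.289, -0.089], [-0.0, 0.294, -0.956, 0.493], [0.0, 0.0, 0.0, 1.0]] [[356.48986649   0.         324.99456915]
 [  0.         356.48986649 197.29061234]
 [  0.           0.           1.        ]]
```

View pics/w1.png

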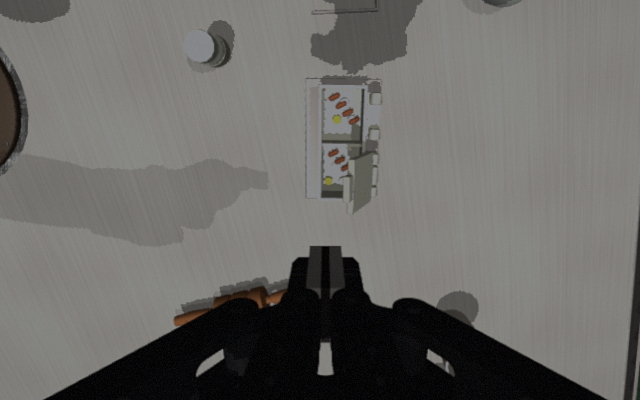

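The wrist view looks along −y: the organiser spans about (306..382, 78..198) and its lid leans forward at (345..375, 150..212). I'll overlay a model on an enlarged crop.

```bash
cat >> h.py <<'E'
def fr(x,y,yaw):
    c,s=np.cos(yaw),np.sin(yaw);return np.array([[c,-s,0],[s,c,0],[0,0,1]]),np.array([x,y,0])
def orgpts(p,th):
    R,t=fr(*p);L=[]
    for x,y,z in [(-50,-82,3),(50,-82,3),(50,82,3),(-50,82,3),(-30,-74,40),(30,-74,40),(30,74,40),(-30,74,40)]:L.append((x,y,z))
    for r,y in [(70,-69),(70,-5),(10,-5),(10,-69),(82,-52),(82,-22)]:
        L.append((40-r*np.cos(th),y,44+r*np.sin(th)))
    for y in (15.5-7+0,22.5,51.5,65.5): L.append((40,y,44))
    return np.array(L)/1000@R.T+t
def over(c,groups,x,y,w,h,k,name):
    im=cv2.resize(np.ascontiguousarray(c['image'][y:y+h,x:x+w,::-1]),None,fx=k,fy=k,interpolation=cv2.INTER_CUBIC)
    for g,col in groups:
        q=proj(c,g)
        for a in q: cv2.circle(im,tuple(int(v) for v in ((a+.5-[x,y])*k)),2,col,-1)
    return im
E
python3 - <<'E'
from h import *
c=load('w1')
P=orgpts((.5286,-.1616,-.189),1.3)
a=over(c,[(P,(0,0,255))],285,60,115,165,3.6,0)
c=load('scene0')
b=over(c,[(P,(0,0,255))],250,155,70,70,5.5,0)
H=max(a.shape[0],b.shape[0]);z=lambda i:np.pad(i,((0,H-i.shape[0]),(0,0),(0,0)))
cv2.imwrite('pics/crop2.png',np.hstack([z(a),z(b)]))
print(a.shape,b.shape)
E
```

```text
(594, 414, 3) (385, 385, 3)
```

View pics/crop2.png

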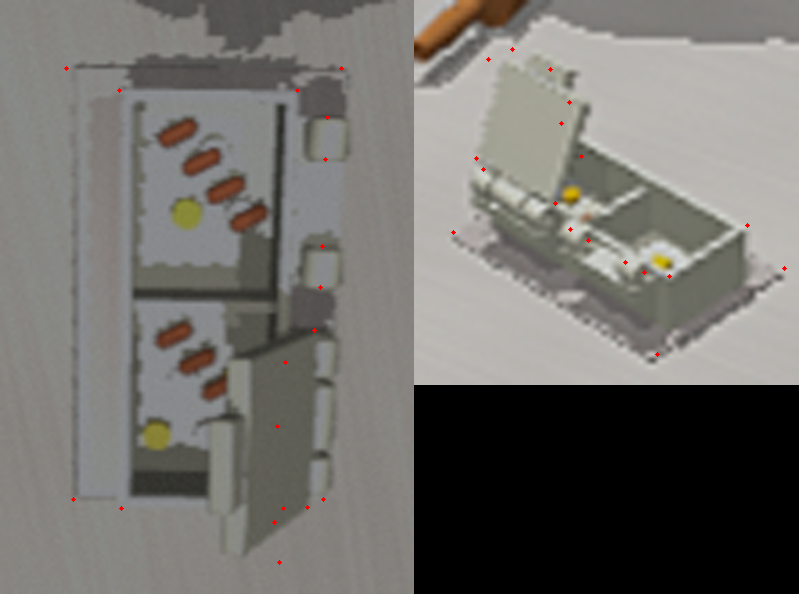

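Run:
```python
from h import *
from scipy.optimize import least_squares
c=load('w1')
obs={3:(75,67),2:(345,70),0:(78,497),7:(122,90),6:(300,92),4:(129,499),9:(240,361),8:(233,554),13:(226,420),12:(223,515)}
i=list(obs);U=np.array([obs[k] for k in i])/3.6+[285,60]-.5
K=np.array([(327,138),(322,267)])/3.6+[285,60]-.5
def f(v):
    P=orgpts(v[:3],v[3]);R,t=fr(*v[:3])
    k=np.array([(40,58.5,48),(40,15.5,48)])/1000@R.T+t
    return np.r_[(proj(c,P[i])-U).ravel(),(proj(c,k)-K).ravel()]
r=least_squares(f,[.5286,-.1616,-.189,1.0],loss='soft_l1');print(r.x.round(4),r.fun.reshape(-1,2).round(1).tolist())
R,t=fr(*r.x[:3]);print(((np.array([(40,37,44),(40,-37,44)])/1000)@R.T+t).round(4),R.round(3).tolist())
```

```text
[ 0.5298 -0.1615 -0.1897  1.0811] [[-1.6, 0.1], [-0.1, -0.6], [-0.6, 0.5], [0.2, -0.1], [0.2, -0.6], [-1.3, 2.5], [0.3, -0.8], [1.0, 0.4], [-0.7, 0.1], [-0.3, 0.0], [1.3, 0.0], [1.2, 0.1]]
[[ 0.576  -0.1327  0.044 ]
 [ 0.5621 -0.2054  0.044 ]] [[0.982, 0.189, 0.0], [-0.189, 0.982, 0.0], [0.0, 0.0, 1.0]]
```

The fit puts the hinge of the fitted lid at (0.562, −0.205) with the lid at about 1.08 rad. I'll go in behind it with the fingers shut.

>>> step_arm(series=[[[0.013,-0.009,-0.04],0],[[0.013,-0.009,-0.04],0],[[0.013,-0.009,-0.04],0],[[0.013,-0.009,-0.04],0],[[0.013,-0.009,-0.04],0],[[0,0,-0.03],0],[[0,0,-0.026],0],[[-0.0123,0.0024,0],0],[[-0.0123,0.0024,0],0],[[-0.0123,0.0024,0],0],[[-0.0123,0.0024,0],0],[[0,0,0],0]])

```text
clock: 3.15
eef_pos: [0.5225, -0.1973, 0.0962]
tcp_rot: [0.771, 0.637, 0.0, 0.0]
force: [1.0, -0.5, -0.1]
gripper_width: 0.0001
gripper_force: 0.0
```

>>> step_arm(series=[[[-0.0075,0.0014,-0.005],0],[[-0.0075,0.0014,-0.005],0],[[-0.0025,0.0005,-0.012],0],[[-0.0025,0.0005,-0.012],0],[[0,0,-0.006],0],[[0,0,-0.003],0],[[0,0,0],0]])

```text
clock: 4.03
eef_pos: [0.5033, -0.1937, 0.0521]
tcp_rot: [0.771, 0.637, -0.0, -0.0]
force: [0.4, 0.3, 0.5]
gripper_width: -0.0002
gripper_force: 0.0
```

Now the final press, in small steps while watching the force.

>>> step_arm(series=[[[0,0,-0.0025],0],[[0,0,-0.0015],0],[[0,0,-0.001],0],[[0,0,0],0]])

```text
clock: 4.53
eef_pos: [0.5035, -0.1938, 0.0479]
tcp_rot: [0.771, 0.637, 0.0, 0.0]
force: [-1.0, 0.3, 5.1]
gripper_width: -0.0001
gripper_force: 2.3
```

>>> step_arm(series=[[[0,0,-0.001],0],[[0,0,0],0]])

```text
clock: 4.78
eef_pos: [0.5035, -0.1938, 0.0476]
tcp_rot: [0.771, 0.637, 0.0, 0.001]
force: [-3.6, 0.9, 11.8]
gripper_width: 0.0001
gripper_force: 5.3
```

>>> step_arm(series=[[[0,0,0.05],0],[[0,0,0.05],0],[[0.008,0.0514,0.009],-0.021],[[0.008,0.0514,0.009],-0.021],[[0.008,0.0514,0.009],-0.021],[[0.008,0.0514,0.009],-0.021],[[0.008,0.0514,0.009],-0.021],[[0.008,0.0514,0.009],-0.021],[[0.008,0.0514,0.009],-0.021],[[0.008,0.0514,0.009],-0.021],[[0,0,0],0],[[0,0,0],0]], jaw=0.05)

```text
clock: 6.28
eef_pos: [0.567, 0.2174, 0.2178]
tcp_rot: [0.821, 0.571, -0.001, 0.0]
force: [0.9, 0.0, 1.3]
gripper_width: 0.0501
gripper_force: 0.0
```

Run:
```python
from h import *
c=cam('wrist','w2.png');np.savez('pics/w2.npz',**{k:np.array(v) for k,v in c.items()})
t=cam('top');s=cam('scene')
R,o=fr(.568,.217,-.359)
L=np.array([(x,y,6) for x in(-30,30) for y in(-50,50)]+[(x,y,52) for x in(-11.5,11.5) for y in(-38,38)])/1000@R.T+o
T=np.array([(x,y,z) for x in (-4,4) for y,z in((-15,100),(15,100),(-32,88),(32,88))])/1000@R.T+o
q=proj(c,L);print(q.round())
a=over(c,[(L,(0,0,255)),(T,(255,0,0))],220,90,210,200,2.4,0)
b=over(t,[],335,165,66,50,4,0);d=over(s,[],250,160,66,50,4,0)
im=np.zeros((max(480,400),a.shape[1]+264,3),np.uint8);im[:a.shape[0],:a.shape[1]]=a[:480]
im[:200,a.shape[1]:]=b;im[200:400,a.shape[1]:]=d
cv2.imwrite('pics/crop3.png',im);print(im.shape)
```

```text
[[297. 212.]
 [295. 114.]
 [354. 212.]
 [357. 115.]
 [313. 216.]
 [313. 133.]
 [338. 216.]
 [340. 133.]]
(480, 768, 3)
```

View pics/crop3.png

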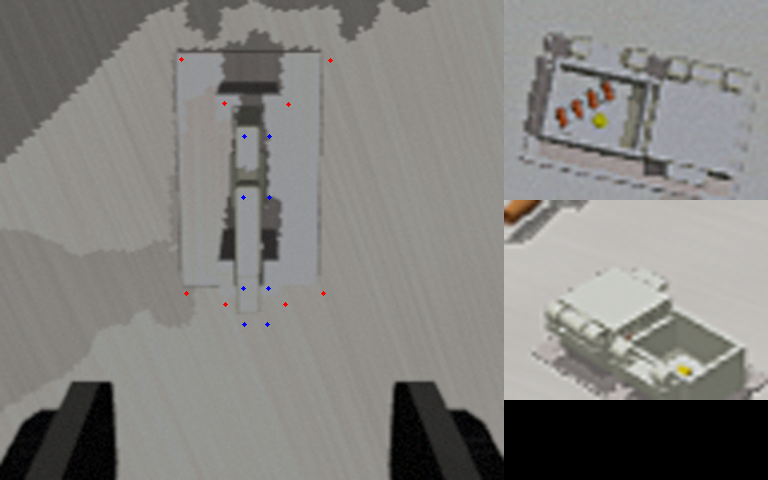

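The lid is now fully shut, level in both side views. The loose lid's top spans (237..259, 128..311) in the crop, a few mm off my model, so I'll refine it.

Run:
```python
from h import *
from scipy.optimize import least_squares
c=load('w2');f=lambda a:np.array(a,float)/2.4+[220,90]-.5
def fit(B,z,U):
    def g(v):
        R,o=fr(*v);return (proj(c,np.c_[B,np.full(len(B),z)]/1000@R.T+o)-f(U)).ravel()
    r=least_squares(g,[.568,.217,-.359]);print(r.x.round(4),r.fun.round(1))
fit([(-30,50),(30,50),(-30,-50),(30,-50)],6,[(178,51),(321,50),(182,286),(319,286)])
fit([(-4,32),(4,32),(-4,-32),(4,-32)],88,[(237,128),(258,128),(238,311),(259,311)])
s=env.sense();print(s['eef_pos'],s['joint_positions'])
q=s['tcp_rot'];print('tool yaw',2*np.arctan2(q[1],q[0]))
t=atz(c,f([(237,188),(259,188),(236,280),(258,280)]),.1);print(t.round(4))
```

```text
[ 0.5671  0.2213 -0.3519] [-1.2  0.   1.2  0.2 -0.1 -0.   0.1 -0.2]
[ 0.5667  0.2214 -0.3518] [-0.9 -1.1  0.9 -1.2 -0.5  1.3  0.5  1.3]
[0.56707056 0.21623138 0.2181735 ] [ 3.64370613e-01  2.84056608e-01  1.27300424e-01  1.41454461e+00
 -1.57676519e-04  2.29362519e+00]
tool yaw 1.2123381116410585
[[0.5686 0.2359 0.1   ]
 [0.575  0.2336 0.1   ]
 [0.5577 0.2079 0.1   ]
 [0.5643 0.2055 0.1   ]]
```

>>> step_arm(series=[[[0,0.0045,-0.03],0.007],[[0,0,-0.04],0],[[0,0,-0.04],0],[[0,0,-0.03],0],[[0,0,-0.019],0],[[0,0,0],0]])

```text
clock: 7.18
eef_pos: [0.5661, 0.2204, 0.0578]
tcp_rot: [0.82, 0.573, -0.002, -0.0]
force: [0.3, -0.4, 0.1]
gripper_width: 0.0496
gripper_force: 0.0
```

>>> step_arm(series=[[[0,0,0],0],[[0,0,0],0],[[0,0,0],0],[[0,0,0],0],[[0,0,0],0],[[0,0,0],0]], jaw=0, newtons=50)

```text
clock: 7.92
eef_pos: [0.568, 0.2221, 0.0606]
tcp_rot: [0.819, 0.573, 0.001, 0.0]
force: [-0.2, -1.6, 5.4]
gripper_width: 0.0074
gripper_force: 51.1
```

>>> step_arm(series=[[[0,0,0.02],0],[[0,0,0.04],0],[[0,0,0.05],0],[[0,-0.025,0.01],0.02],[[0.001,-0.047,0],0.02],[[0.001,-0.047,0],0.02],[[0.001,-0.047,0],0.02],[[0.001,-0.047,0],0.02],[[0.001,-0.047,0],0.02],[[0.001,-0.047,0],0.02],[[0.003,-0.045,0],0.02],[[0,0,0],0.002]])

```text
clock: 9.43
eef_pos: [0.5761, -0.1325, 0.1789]
tcp_rot: [0.772, 0.636, -0.0, -0.0]
force: [0.2, 0.3, -0.9]
gripper_width: 0.0071
gripper_force: 50.2
```

>>> step_arm(series=[[[0,0,-0.03],0],[[0,0,-0.025],0],[[0,0,0],0],[[0,0,0],0]])

```text
clock: 9.93
eef_pos: [0.5766, -0.1294, 0.1253]
tcp_rot: [0.77, 0.638, 0.0, 0.0]
force: [0.5, 0.5, 0.5]
gripper_width: 0.0074
gripper_force: 50.2
```

Run:
```python
from h import *
S=[]
for i in range(6):
    c=cam('wrist');s=env.sense();S.append(s['eef_pos'])
print(np.mean(S,0).round(4),np.std(S,0).round(4),s['gripper_width'],2*np.arctan2(s['tcp_rot'][1],s['tcp_rot'][0]))
np.savez('pics/w3.npz',**{k:np.array(v) for k,v in c.items()})
sc=cam('scene');np.savez('pics/s3.npz',**{k:np.array(v) for k,v in sc.items()})
a=over(c,[],240,90,170,190,2.6,0);b=over(sc,[],250,145,70,70,4.8,0)
H=a.shape[0];im=np.hstack([a,np.pad(b,((0,H-b.shape[0]),(0,0),(0,0)))]);cv2.imwrite('pics/crop4.png',im);print(im.shape)
```

```text
[ 0.5769 -0.1298  0.1255] [0.0001 0.0001 0.0002] 0.007248409626994669 1.3828610384670037
(494, 778, 3)
```

View pics/crop4.png

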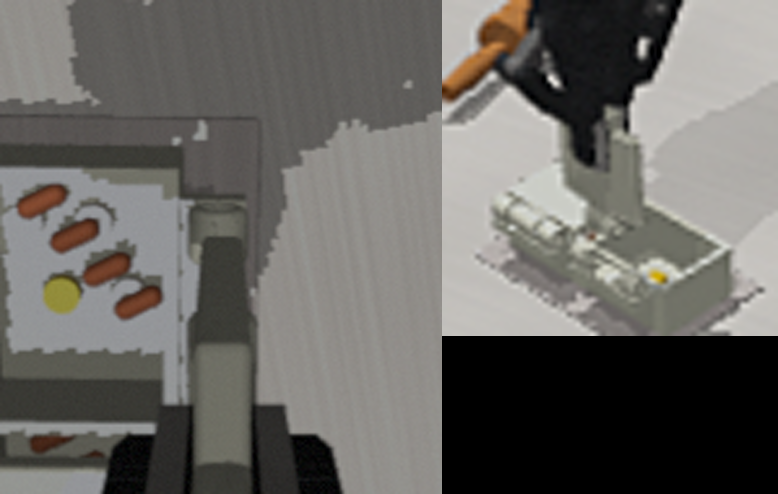

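The lid hangs upright in the grip, above the gap. Its +y side face runs from (205..240, 237) to (193..250, 343) in the crop, and the outer knuckle is at (190..245, 205). I'll measure the lid against the gap in this one view.

Run:
```python
from h import *
from scipy.optimize import least_squares
c=load('w3');k=2.6;to=lambda p:((p+.5-[240,90])*k).round(1)
R,o=fr(.5298,-.1615,-.1897)
N={'footcorner':(50,82,3),'rimRY':(30,74,40),'footL':(30,74,3),'kn L top':(32.5,65.5,44),'kn R':(47.5,65.5,44),'kn top':(40,65.5,51.5),'kn in top':(40,51.5,51.5),'mid':(40,58.5,51.5)}
for n,p in N.items(): print(n,to(proj(c,np.array(p)/1000@R.T+o))[0])
U=np.array([(205,237),(240,237),(193,343),(250,343)])/k+[240,90]-.5
B=np.array([(-4,32,10),(4,32,10),(-4,32,70),(4,32,70)])/1000
def g(v):
    R,o=fr(v[0],v[1],-.1897);a=cv2.Rodrigues(np.array([v[3],v[4],0.]))[0]
    P=B@a.T@R.T+[v[0],v[1],v[2]]
    return np.r_[(proj(c,P)-U).ravel(),np.array([v[3],v[4]])*30]
r=least_squares(g,[.577,-.13,.11,0,0]);print(r.x.round(4),r.fun.round(1))
gap=np.array([40,37,44])/1000@R.T+o;d=r.x[:3]-gap;print('lid-gap world',d.round(4),'org',(R.T@d).round(4))
```

```text
footcorner [256.3 116.9]
rimRY [180.5 168. ]
footL [185.9 144.9]
kn L top [190.4 205.2]
kn R [251.4 205.4]
kn top [220.9 212.1]
kn in top [220.7 268.5]
mid [220.8 240.6]
[ 0.5761 -0.1344  0.072   0.0051 -0.0043] [-0.8  0.   0.7  0.1  0.3 -0.1 -0.3  0.   0.2 -0.1]
lid-gap world [ 0.     -0.0017  0.028 ] org [ 0.0003 -0.0017  0.028 ]
```

Run:
```python
from h import *
from scipy.optimize import least_squares
c=load('w3');k=2.6
R,o=fr(.5298,-.1615,-.1897);gap=np.array([40,37,44])/1000@R.T+o
U=np.array([(205,237),(240,237),(193,343),(250,343)])/k+[240,90]-.5
B=np.array([(-4,32,10),(4,32,10),(-4,32,70),(4,32,70)])/1000
for z in (.072,.077,.083):
    def g(v):
        R,o=fr(v[0],v[1],-.1897);return (proj(c,B@R.T+[v[0],v[1],z])-U).ravel()
    r=least_squares(g,[.577,-.13]);print(z,r.x.round(4),r.fun.round(1),'org',(R.T@(np.r_[r.x,z]-gap)).round(4))
s=load('s3')
for z in (.072,.083):
  for y in (-.1344,-.130):
    P=np.array([(0,32,10),(0,32,70),(0,15,82),(0,-32,10)])/1000@R.T+[.576,y,z]
    print(z,y,((proj(s,P)+.5-[250,145])*4.8).round(0).tolist())
```

```text
0.072 [ 0.5758 -0.1347] [-1.1  0.4  0.4  0.4  0.5 -0.3 -0.1 -0.3] org [ 0.0001 -0.002   0.028 ]
0.077 [ 0.5761 -0.133 ] [-1.3 -0.4  0.6 -0.3  0.1  0.2  0.4  0.3] org [ 0.0001 -0.0003  0.033 ]
0.083 [ 0.5765 -0.131 ] [-1.6 -1.3  0.9 -1.3 -0.5  0.9  1.   1. ] org [0.0001 0.0018 0.039 ]
0.072 -0.1344 [[198.0, 238.0], [193.0, 154.0], [171.0, 126.0], [125.0, 197.0]]
0.072 -0.13 [[205.0, 240.0], [199.0, 157.0], [177.0, 128.0], [131.0, 199.0]]
0.083 -0.1344 [[197.0, 223.0], [192.0, 138.0], [170.0, 110.0], [123.0, 182.0]]
0.083 -0.13 [[204.0, 225.0], [198.0, 141.0], [176.0, 112.0], [129.0, 184.0]]
```

The scene view agrees with a lid height of about 0.083, and the lid is centred to within about 1 mm. I'll correct y by −1.2 mm and lower it gently.

>>> step_arm(series=[[[0,-0.0012,0],0],[[0,0,-0.01],0],[[0,0,-0.01],0],[[0,0,-0.006],0],[[0,0,-0.004],0],[[0,0,-0.003],0],[[0,0,0],0],[[0,0,0],0]])

```text
clock: 11.28
eef_pos: [0.5764, -0.1312, 0.0916]
tcp_rot: [0.77, 0.638, 0.0, 0.0]
force: [0.2, 0.2, -0.2]
gripper_width: 0.0076
gripper_force: 50.2
```

>>> step_arm(series=[[[0,0,-0.0015],0],[[0,0,-0.0015],0],[[0,0,-0.001],0],[[0,0,0],0],[[0,0,0],0]])

```text
clock: 11.9
eef_pos: [0.5762, -0.1312, 0.0873]
tcp_rot: [0.77, 0.638, -0.0, -0.0]
force: [-0.4, -0.6, -0.3]
gripper_width: 0.0074
gripper_force: 50.2
```

>>> step_arm(series=[[[0,0,-0.0007],0],[[0,0,0],0],[[0,0,0],0]])

```text
clock: 12.28
eef_pos: [0.5762, -0.1312, 0.0866]
tcp_rot: [0.77, 0.638, -0.0, -0.0]
force: [0.2, -0.5, -0.4]
gripper_width: 0.0078
gripper_force: 50.2
```

>>> step_arm(series=[[[0,0,-0.0007],0],[[0,0,0],0],[[0,0,0],0]])

```text
clock: 12.65
eef_pos: [0.5762, -0.1312, 0.0859]
tcp_rot: [0.77, 0.638, -0.0, -0.0]
force: [-0.4, -0.5, 0.1]
gripper_width: 0.0074
gripper_force: 50.2
```

>>> step_arm(series=[[[0,0,-0.0007],0],[[0,0,0],0],[[0,0,0],0]])

```text
clock: 13.02
eef_pos: [0.5763, -0.1312, 0.0852]
tcp_rot: [0.77, 0.638, 0.0, 0.0]
force: [0.0, 0.2, -0.3]
gripper_width: 0.0077
gripper_force: 50.3
```

>>> step_arm(series=[[[0,0,-0.0007],0],[[0,0,0],0],[[0,0,0],0]])

```text
clock: 13.4
eef_pos: [0.5764, -0.1312, 0.0852]
tcp_rot: [0.77, 0.638, 0.0, 0.0]
force: [-1.5, 0.6, 5.9]
gripper_width: 0.0073
gripper_force: 51.0
```

>>> step_arm(series=[[[0,0,-0.0007],0],[[0,0,0],0],[[0,0,0],0]])

```text
clock: 13.78
eef_pos: [0.5764, -0.1312, 0.0851]
tcp_rot: [0.77, 0.638, 0.0, 0.001]
force: [-3.9, 1.2, 8.3]
gripper_width: 0.0075
gripper_force: 51.8
```

>>> step_arm(series=[[[0,0,-0.0007],0],[[0,0,0],0],[[0,0,0],0]])

```text
clock: 14.15
eef_pos: [0.5765, -0.1312, 0.0851]
tcp_rot: [0.77, 0.638, 0.001, 0.001]
force: [-4.5, 0.7, 13.3]
gripper_width: 0.0074
gripper_force: 52.4
```

Contact on the ledge. I'll ease off the excess push and check from near.

>>> step_arm(series=[[[0,0,0.0013],0],[[0,0,0],0],[[0,0,0],0]])

```text
clock: 14.52
eef_pos: [0.5764, -0.1312, 0.0851]
tcp_rot: [0.77, 0.638, 0.0, 0.0]
force: [-3.2, 0.8, 7.8]
gripper_width: 0.0074
gripper_force: 51.4
```

Run:
```python
from h import *
c=cam('wrist');s=env.sense();print(s['eef_pos'].round(4),s['force'].round(1))
np.savez('pics/w4.npz',**{k:np.array(v) for k,v in c.items()})
sc=cam('scene');np.savez('pics/s4.npz',**{k:np.array(v) for k,v in sc.items()})
R,o=fr(.5298,-.1615,-.1897)
G=np.array([(x,y,z) for y in(65.5,51.5,22.5,8.5) for x,z in((40,44),(40,51.5))])/1000@R.T+o
g=np.array([40,37,44])/1000
L=(g+np.array([(-4,32,10),(4,32,10),(-4,32,70),(4,32,70),(0,12,7.5),(0,-12,7.5),(7.5,12,0),(7.5,-12,0),(0,-32,70)])/1000)@R.T+o
a=over(c,[(L,(255,0,0)),(G,(0,0,255))],270,120,100,140,4,0);b=over(sc,[(L,(255,0,0))],264,155,50,56,8,0)
H=560;im=np.hstack([a,np.pad(b,((0,H-b.shape[0]),(0,0),(0,0)))]);cv2.imwrite('pics/crop5.png',im);print(im.shape)
```

```text
[ 0.5764 -0.1312  0.0851] [-2.1  1.3  7.2]
(560, 800, 3)
```

View pics/crop5.png

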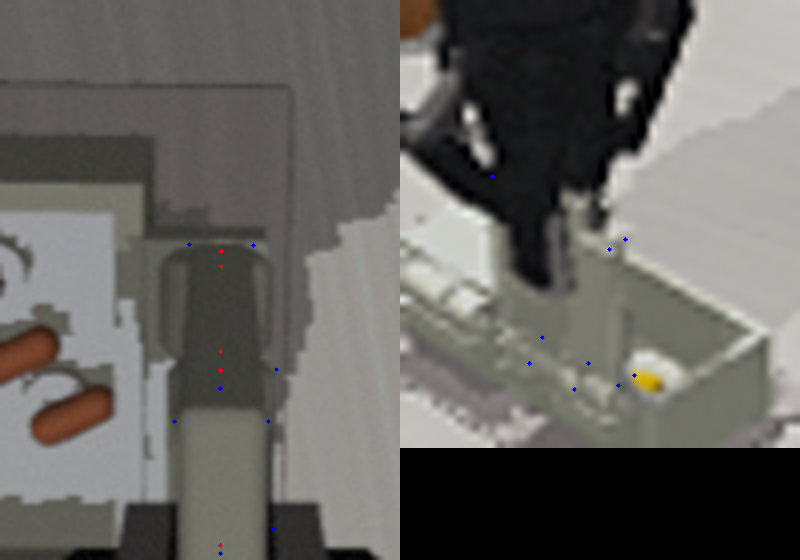

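The knuckle sits between the fixed knuckles on the ledge, with the panel upright. Panel top centre is at col 223 against the model's 221, and the fixed knuckle centre is at about 217, so the lid is roughly 0.5 mm too far +x. I'll trim that and ease the push.

>>> step_arm(series=[[[-0.0005,0.0001,0.001],0],[[0,0,0],0],[[0,0,0],0],[[0,0,0],0]])

```text
clock: 15.12
eef_pos: [0.5757, -0.1311, 0.0852]
tcp_rot: [0.77, 0.638, -0.0, -0.0]
force: [-1.0, 0.1, 0.8]
gripper_width: 0.0074
gripper_force: 50.5
```

```bash
python3 -c "
from plant import env
print(env.finish_job())"
```

```text
the job is handed in; nothing more can be done
None
```

I pushed the fitted lid fully shut, then set the loose lid upright on the ledge between the hinge knuckles and handed the job in with it still gripped. The last close look put the holes within about 1 mm of lining up, before a final 0.5 mm trim that I checked only by force and position readings.

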